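# Load the red vial and index the reader carriage

### The arm

A 7-joint arm with a two-finger parallel gripper is mounted at the origin on the work surface. World frame = base frame: x ahead of the robot, y to its left, z up, the work surface at z = 0. Lengths are in m, angles in rad, forces in N, time in s.
With the tool pointing down it reaches from about 0.35 to 0.9 m from the base axis. Payload 8.1 kg.
Tool frame: the origin (TCP) lies between the finger pads; the fingertips stand ahead of it and the grasp point (between the pads) is the TCP (arm.nose_length is the z of the fingertips in the tool frame, in m); z points along the fingers, y is the line along which they close (so a half turn about z gives the same grasp; the last joint's range is limited). The gripper opens to 92 mm and grips with 3 to 60 N. Pads are 19 mm wide; open, the fingers measure 130 mm over their backs; the gripper's body (75 mm by 190 mm) begins 47 mm behind the grasp point.
Start: joints at [-1.258, 0.434, 0.025, 1.573, -0.012, 1.134, -0.075], TCP at [0.252, 0.572, 0.246] pointing down, gripper open.
Joint ranges: [-2.62, 2.62], [-0.44, 2.09], [-1.27, 1.32], [0.08, 2.57], [-1.32, 4.46], [0.12, 2], [-2.74, 2.74]. Speed limits (rad/s): [2.22, 2.22, 3.01, 3.01, 3.14, 3.14, 3.14].

### API

Orientations are given as a rotation vector (axis times angle).
In Python, from cell import sensors, optics, arm gives the robot as it stands.
- The arm moves only by the tool arm_command, never from a script. Its argument "deltas" is one flat list of numbers, 7 for each row, row after row: the turn, a rotation vector about the world's x, y, z as a fraction of full scale, then the shift along the world's x, y, z as a fraction of full scale, then the finger opening in mm, from 0 to 91.8. In form: [wx, wy, wz, dx, dy, dz, fingers, wx, wy, wz, dx, dy, dz, fingers, ...]. A call has 1 to 20 rows; each row is the pose to reach, as a shift and turn from the pose commanded when the call began; what a row does not reach only later rows make up. Full scale, the value 1, is 1 m for a shift and 90 degrees for a turn. A row lasts 1/10 s, in which the tool goes at most 50 mm and 8.59 degrees, less where a joint would pass 70% of its speed; a pose out of reach is approached as far as the arm can. A call with a number of a shift or a turn outside -1 to 1 is refused whole. A call with a gripper value outside its range is refused whole. The fingers move at their own pace and stop on an object; "force" is the grip in N (left out, the last holds). Time passes only in rows, so rows that repeat a pose let the fingers close. It gives the time, the measured TCP pose, the force, the opening and the grip force at its end, in the units of the state.
- sensors.observe(): the state, without advancing time (a new reading comes with each control period).
- optics.get_image(name): name is "scene" or "top" or "wrist"; returns the picture (400x640x3 uint8, blue, green, red); there is no depth.
- optics.calibration(name): a dict with "camera_matrix" (3x3 intrinsics, pixels), "rvec" (rotation vector, rad) and "tvec" (3), from world to camera coordinates, as OpenCV has them. Camera axes: x right, y down, z forward; pixel columns grow to the right and rows downward; lengths in m; the calibration is good to about 2 mm. A picture is of the moment at which its call begins: read the wrist's pose just before it. calibration takes no time and is no camera call; for the wrist camera it gives the pose at the moment of the call.
- arm.sign_off(): hands the job in; it is judged then, once.
The state is a dict: "clock": time; "joints": joint angles; "dq": joint speeds; "joint_efforts": joint torques, N m; "position": TCP position; "ee_rot": TCP orientation; "force": force on the tool from outside, world axes, zero at the start; "ft_torque": the same for the moment, N m; "width": opening from 0.0 (shut) to 1.0 (fully open); "gripper_force": force on a finger pad.
Only numpy, scipy, OpenCV 4.12 (cv2) and the standard library are available. Lean on these libraries where they do the work, as an engineer would, in place of code of your own. Each camera call takes 0.05 s, during which the arm holds its last target. There are 200 camera calls.

### The job

Take the red-capped vial from the crate and stand it upright in the cup on the blue carriage, letting go of it. Then take the plunger knob, pull it up to free the carriage, slide the carriage one notch over so that the cup stands before the green reader head, and let the pin go fully down into that notch; finish while still holding the knob with the pin seated. Leave the other vials standing where they are in the crate and do not disturb the dish stacks.

Things in the scene. Friction and masses are not known exactly. Their poses are not given: they have to be found in the camera images.
- vial_red: target: sample vial, amber glass cylinder 28 mm diameter, with a red screw cap 30 mm diameter x 15 mm; 60 mm tall in all (cap from 45 to 60 mm), 40 to 70 g. It stands upright in the crate. Origin at the centre of its underside, z up along it.
- vial_white: bystander: the same vial with a white cap, standing in the crate; origin at the centre of its underside.
- vial_blue: bystander: the same vial with a blue cap, standing in the crate; origin at the centre of its underside.
- vial_yellow: bystander: the same vial with a yellow cap, standing in the crate; origin at the centre of its underside.
- vial_black: bystander: the same vial with a black cap, standing in the crate; origin at the centre of its underside.
- crate: fixed grey open crate, 215 (x) x 170 (y) x 35 mm high outside, walls and floor 5 mm thick, in which the five vials stand at least 55 mm apart (centre to centre), their axes 30 mm or more from the walls. Origin at the centre of its underside; z up.
- slide: fixed indexing slide on the bench: dark base plate 190 (x) x 320 (y) x 10 mm with two bars along its y axis; the bar at x = -40 mm is notched. Origin on the bench below the middle notch's line (base plate from x = -65 to +125 mm, y +-160); z up. Five notches at y = -100, -50, 0, +50, +100 mm, each 12 mm wide and with its mouth at z = 30 mm. A blue carriage plate (124 x 60 mm, top at z = 44 mm) runs along y on the bars.
- cup (a point): centre of the inner floor of the black round cup on the carriage: inner diameter 39 mm, outer 47 mm, rim 20 mm above this point. It lies 48 mm above the bench, 35 mm along the slide's x, and moves with the carriage. Axes parallel to the slide's.
- knob (a point): centre of the black cylindrical grip of the spring-plunger knob on the carriage: 27 mm diameter, from 12 mm below to 12 mm above this point, with a bright metal 31 mm diameter flange 4 mm thick on top of it. It stands over a 20 mm diameter brass bush; carriage top is 31 mm below this point when the pin is seated. 75 mm from the cup, on the slide's -x side (nearer the robot). Axes parallel to the slide's.
- carriage (a joint): position of the carriage along the slide's +y, m: about 0 at the start (middle notch), +-0.05 at the neighbouring notches, range -0.11 to 0.11. Friction about 1.5 N. Locked while the 8 mm pin sits in a notch, but for 2 mm of play each way.
- plunger (a joint): height by which the knob and its pin are lifted, m: 0 = pin fully seated in a notch, 0.016 = fully up. The pin reaches 10 mm into the notch. A spring pulls it down with 4 N at 0 and about 7 N at 0.016. Let down between notches the pin rests on the bar at about 0.010; over a notch it drops to 0.
- green_head: fixed green reader head, 36 (x) x 42 (y) x 65 mm high, on the base plate facing the cup's path, beside either the +50 or the -50 mm notch. Origin at the centre of its underside, 10 mm above the bench; same orientation as the slide.
- white_head: the same but white, beside the other neighbouring notch.
- green_notch (a point): centre of the mouth (30 mm above the bench) of the notch that belongs to the green head: the pin must go into it. Axes parallel to the slide's.
- dishes_red: bystander: stack of red culture dishes, 90 mm diameter, 60 mm high; origin at the centre of its underside.
- dishes_cream: bystander: stack of cream culture dishes, 90 mm diameter, 75 mm high; origin at the centre of its underside.
- dishes_green: bystander: stack of dark green culture dishes, 90 mm diameter, 45 mm high; origin at the centre of its underside.

How it is judged:
By the outcome, as a careful person would: the job done as asked, in the order asked, and still so for the second after the job is handed in, while the arm keeps its last pose, push and grip.
It also fails if it takes over 48 s, if anything falls off the work surface, if the arm or the gripper's body presses on something with over 40 N, if the wrist force passes 120 N, or if a joint passes its speed limit or range.

## Working session

There is one attempt and no reset: what is moved stays moved. The work goes in short steps, Python scripts to look and compute and a tool call to move; the robot and the scene stay as the last step left them, time stands still between calls to the robot, and variables do not carry over. Pictures are saved under pics/ and viewed, at most 10 in all, crops included, and the job is handed in when it is done.

Besides the shell and the picture viewer there is one more tool, called after "Call:" in YAML: its name, and indented under it one key for each argument. arm_command: Moves the arm, as the interface text tells. Its arguments: {"type":"object","properties":{"deltas":{"type":"array","items":{"type":"number"}},"force":{"type":"number"}},"required":["deltas"]}

```bash
ls; mkdir -p pics; python3 - <<'E'
from cell import sensors, optics, arm
import cv2, numpy as np
s=sensors.observe(); print(s['clock'],s['position'],s['ee_rot'],s['force'],s['width'],arm.nose_length)
for n in ("scene","top"):
    im=optics.get_image(n); cv2.imwrite(f"pics/{n}0.png",im)
    c=optics.calibration(n); R=cv2.Rodrigues(np.array(c['rvec'],float))[0]
    print(n,c['camera_matrix'],(-R.T@np.array(c['tvec']).ravel()).round(3),R.round(2).tolist())
E
```

```text
pics
0.0 [0.25228953 0.57130187 0.2449333 ] [-6.48457740e-01 -3.07374247e+00  2.45762259e-03] [-0.35874863  0.32851125 -0.43029684] 1.000264755603502 0.019
scene [[384.75992692   0.         312.66365472]
 [  0.         384.75992692 201.88095528]
 [  0.           0.           1.        ]] [1.111 0.786 0.76 ] [[-0.83, 0.55, -0.02], [0.33, 0.47, -0.82], [-0.44, -0.69, -0.58]]
top [[404.58876575   0.         319.30630337]
 [  0.         404.58876575 201.69382029]
 [  0.           0.           1.        ]] [ 0.406 -0.049  1.096] [[0.03, -1.0, 0.01], [-0.98, -0.03, -0.17], [0.17, -0.01, -0.99]]
```

View pics/top0.png

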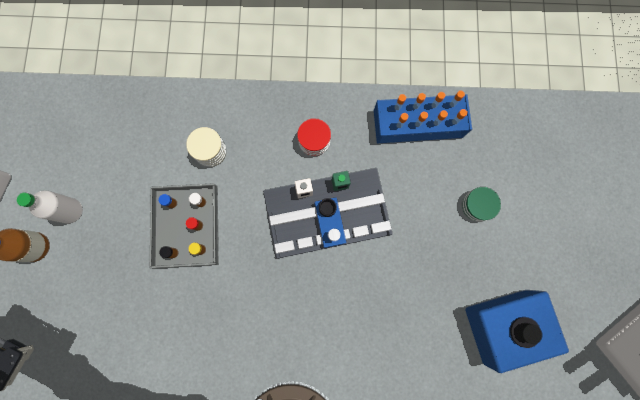

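View pics/scene0.png

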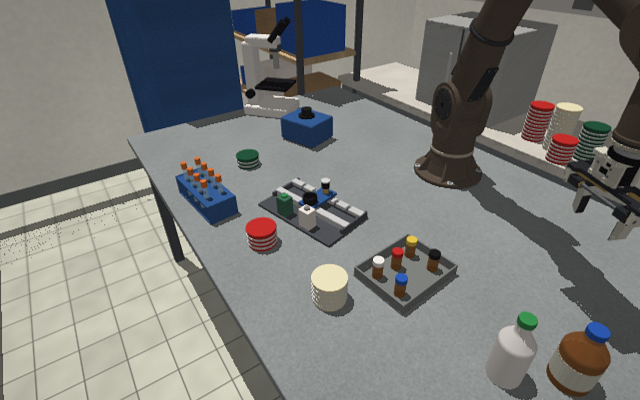

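The top view shows the red vial at (192,224), the cup at (327,208), the knob flange at (334,235), the green head at (341,180) on the slide's -y side, and the white head at (304,187). Next I measure these points.

```bash
cat > h.py <<'E'
import cv2, numpy as np
from cell import sensors, optics, arm
def p2w(uv,z,c):
    K=np.array(c['camera_matrix']);R=cv2.Rodrigues(np.array(c['rvec'],float))[0];t=np.array(c['tvec'],float).ravel()
    n=cv2.undistortPoints(np.array(uv,float).reshape(-1,1,2),K,None).reshape(-1,2)
    d=np.c_[n,np.ones(len(n))]@R; o=-R.T@t
    return o+d*((z-o[2])/d[:,2])[:,None]
def w2p(p,c): return cv2.projectPoints(np.array(p,float).reshape(-1,3),np.array(c['rvec'],float),np.array(c['tvec'],float),np.array(c['camera_matrix']),None)[0].reshape(-1,2)
def blobs(m,roi,amin=15):
    x0,y0,x1,y1=roi; mm=np.zeros(m.shape,np.uint8); mm[y0:y1,x0:x1]=m[y0:y1,x0:x1].astype(np.uint8)
    n,l,st,ce=cv2.connectedComponentsWithStats(mm)
    return [(ce[i],st[i]) for i in range(1,n) if st[i][4]>=amin]
E
python3 - <<'E'
from h import *
im=cv2.imread('pics/top0.png').astype(int); b,g,r=im[...,0],im[...,1],im[...,2]; c=optics.calibration('top')
for n,m,roi,z in [('red',(r>120)&(g<70)&(b<70),(150,180,220,270),.065),('blue',(b>120)&(r<70)&(g<110),(150,180,220,270),.065),
 ('white',(b>150)&(r>150)&(g>150),(150,180,220,270),.065),('yellow',(r>150)&(g>120)&(b<80),(150,180,220,270),.065),
 ('flange',(b>170)&(r>170)&(g>170),(322,226,344,246),.091),
 ('ghead',(g>r*1.5)&(g>b*1.2)&(g>35),(325,165,360,195),.075),('carr',(b>r*1.8)&(b>70),(305,190,360,255),.044)]:
    for ce,st in blobs(m,roi): print(n,ce.round(1),st,p2w(ce,z,c).round(4).tolist())
# plate outline
m=((im.max(2)<90)).astype(np.uint8); m=cv2.morphologyEx(m,cv2.MORPH_CLOSE,np.ones((17,17)))
for ce,st in blobs(m,(245,155,410,275),3000):
    mm=np.zeros_like(m);mm[155:275,245:410]=m[155:275,245:410]
    cs=max(cv2.findContours(mm,0,2)[0],key=cv2.contourArea).reshape(-1,2)
    w=p2w(cs,.010,c)[:,:2]; rr=cv2.minAreaRect((w*1000).astype(np.float32)); print(rr, cv2.boxPoints(rr))
s=cv2.imread('pics/scene0.png'); t=cv2.imread('pics/top0.png')
a=cv2.resize(t[160:270,250:400],None,fx=5,fy=5,interpolation=2); cv2.imwrite('pics/t1.png',a)
E
```

```text
red [191.3 223. ] [186 218  12  11 105] [[0.5191, 0.2686, 0.065]]
blue [164.1 199.4] [159 194  11  11  95] [[0.5781, 0.3434, 0.065]]
white [187.8 186.1] [150 180  70  48 407] [[0.6148, 0.2856, 0.065]]
white [194.2 197.7] [188 192  13  12 116] [[0.5849, 0.2667, 0.065]]
white [219. 237.] [219 229   1  17  17] [[0.4856, 0.1956, 0.065]]
white [212.2 265.1] [201 249  19  21  70] [[0.4148, 0.2075, 0.065]]
white [178.9 268.7] [168 268  20   2  28] [[0.4034, 0.2899, 0.065]]
yellow [194.2 248.1] [189 243  12  11 107] [[0.4559, 0.2561, 0.065]]
flange [334.  234.3] [329 229  11  12 109] [[0.499, -0.095, 0.091]]
ghead [340.3 179.8] [332 171  18  20 247] [[0.6419, -0.1089, 0.075]]
carr [330.1 225.5] [315 198  31  50 682] [[0.5259, -0.0867, 0.044]]
```

View pics/t1.png

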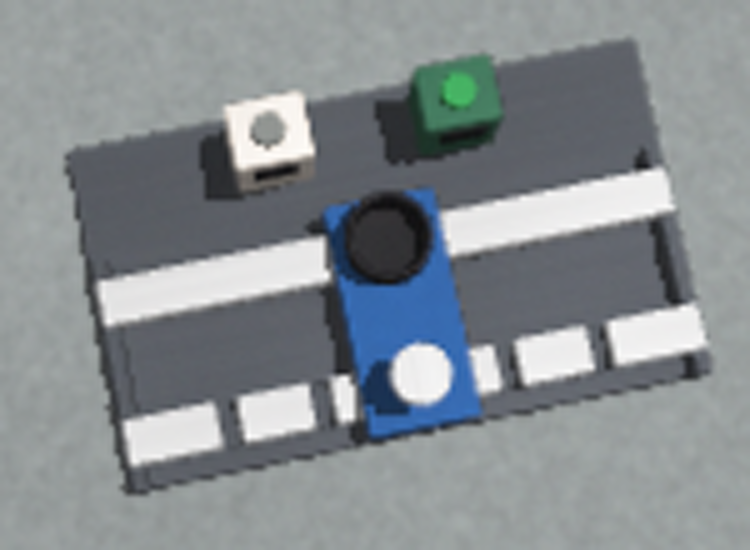

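The crop shows the plate corners at about (68,150), (633,40), (712,368), (130,492), the cup rim centre at (386,238), and the flange at (421,374). The green head is towards the slide's -y.

```bash
python3 - <<'E'
from h import *
c=optics.calibration('top')
f=lambda q:(np.array(q,float)+.5)/5-.5+[250,160]
C=p2w(f([(68,150),(633,40),(712,368),(130,492)]),.010,c)[:,:2]; print(C.round(4).tolist())
for a,b in((1,0),(2,3)): d=C[b]-C[a]; print('len',np.linalg.norm(d),'yaw',np.degrees(np.arctan2(-d[0],d[1])))
for a,b in((3,0),(2,1)): d=C[b]-C[a]; print('len',np.linalg.norm(d),'yaw',np.degrees(np.arctan2(d[1],d[0])))
cup=p2w(f([(386,238)]),.068,c)[0]; kn=p2w(f([(421,374)]),.091,c)[0]; d=(cup-kn)[:2]
print('cup',cup,'knob',kn,np.linalg.norm(d),np.degrees(np.arctan2(d[1],d[0])))
yaw=np.radians(8.5)
for yd in (7.5,8.5,9.5):
    y=np.radians(yd);R=np.array([[np.cos(y),-np.sin(y)],[np.sin(y),np.cos(y)]])
    o=C.mean(0)-R@[.03,0]; print(yd,'slide o',o,'knob in slide',R.T@(kn[:2]-o),'cup',R.T@(cup[:2]-o))
s=sensors.observe(); print(s['joints']); R=cv2.Rodrigues(np.array(s['ee_rot']))[0]; print(R.round(3)); cw=optics.calibration('wrist'); print('wristcam in tool', R.T@(-cv2.Rodrigues(np.array(cw['rvec'],float))[0].T@np.array(cw['tvec']).ravel()-np.array(s['position'])), (R.T@cv2.Rodrigues(np.array(cw['rvec'],float))[0].T).round(3).tolist(), cw['camera_matrix'])
E
```

```text
[[0.6228, 0.0975], [0.6948, -0.2115], [0.5141, -0.2551], [0.4387, 0.0548]]
len 0.317250176661587 yaw 13.114755937633529
len 0.31894607350294146 yaw 13.675382094163359
len 0.18896983203731552 yaw 13.040484143298483
len 0.1858544535005393 yaw 13.557352955200427
cup [ 0.57026623 -0.07604795  0.068     ] knob [ 0.4986632  -0.09462326  0.091     ] 0.07397321065413599 14.543119984462782
7.5 slide o [ 0.53785513 -0.08247249] knob in slide [-0.04044263 -0.00693125] cup [0.03297239 0.00213907]
8.5 slide o [ 0.537928   -0.08299099] knob in slide [-0.04055287 -0.0057008 ] cup [0.03300927 0.00208687]
9.5 slide o [ 0.53800991 -0.08350813] knob in slide [-0.04064161 -0.00446861] cup [0.03304523 0.00203404]
[-1.25760598  0.4351802   0.02499621  1.57400242 -0.01160077  1.13403641
 -0.0751081 ]
[[-0.915  0.404 -0.   ]
 [ 0.404  0.915 -0.001]
 [-0.    -0.001 -1.   ]]
wristcam in tool [ 0.07318069 -0.00030864 -0.13966528] [[0.001, -0.963, -0.269], [1.0, 0.001, -0.001], [0.001, -0.269, 0.963]] [[310.3062507    0.         324.61338542]
 [  0.         310.3062507  202.00854973]
 [  0.           0.           1.        ]]
```

Call:
arm_command:
  deltas: [0, 0, 0.1, 0.06, -0.07, -0.01, 60, 0, 0, 0.2, 0.12, -0.14, -0.02, 60, 0, 0, 0.3, 0.18, -0.2, -0.03, 60, 0, 0, 0.416, 0.23, -0.26, -0.045, 60, 0, 0, 0.416, 0.267, -0.303, -0.045, 60, 0, 0, 0.416, 0.267, -0.303, -0.045, 60, 0, 0, 0.416, 0.267, -0.303, -0.045, 60, 0, 0, 0.416, 0.267, -0.303, -0.045, 60, 0, 0, 0.416, 0.267, -0.303, -0.045, 60, 0, 0, 0.416, 0.267, -0.303, -0.045, 60, 0, 0, 0.416, 0.267, -0.303, -0.045, 60, 0, 0, 0.416, 0.267, -0.303, -0.045, 60, 0, 0, 0.416, 0.267, -0.303, -0.045, 60, 0, 0, 0.416, 0.267, -0.303, -0.045, 60]
  force: 25

```text
clock: 1.5
position: [0.5188, 0.2699, 0.2009]
ee_rot: [-0.375, 3.119, 0.001]
force: [0.5, 1.2, 0.8]
width: 0.655
gripper_force: 0.0
```

```bash
python3 - <<'E'
from h import *
s=sensors.observe(); print(s['clock'],s['position'],s['ee_rot'],s['force'],s['width'],abs(s['dq']).max() if hasattr(s['dq'],'max') else s['dq'])
c=optics.calibration('wrist'); im=optics.get_image('wrist'); cv2.imwrite('pics/w1.png',im); im=im.astype(int)
b,g,r=im[...,0],im[...,1],im[...,2]
for ce,st in blobs((r>120)&(g<70)&(b<70),(0,0,640,400),100): print(ce,st,p2w(ce,.065,c))
R=cv2.Rodrigues(np.array(s['ee_rot']))[0]; print(np.degrees(np.arctan2(R[1,1],R[0,1])),R[:,2], w2p([.519,.2686,.065],c))
E
```

```text
1.5 [0.51880092 0.26989047 0.20089933] [-3.75361259e-01  3.11903227e+00  6.69259795e-04] [0.48529528 1.20808408 0.7812821 ] 0.6545245086435024 0.006854477295517772
103.72456721347623 [ 3.70327271e-06  4.29591450e-04 -9.99999908e-01] [[323.07767501 198.15687975]]
```

View pics/w1.png

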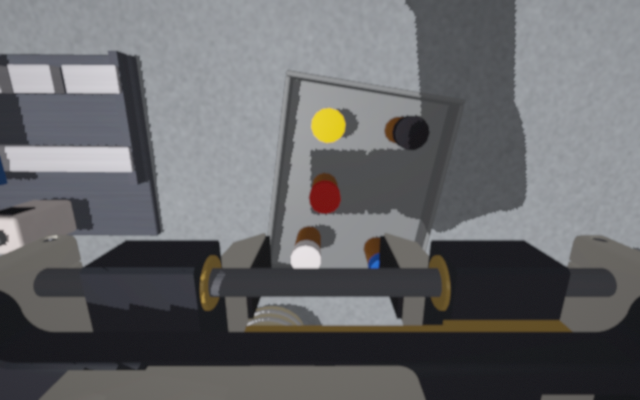

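The wrist view shows the red cap in shadow at about (325,196), close to the predicted (323,198). The fingers straddle its column.

```bash
python3 - <<'E'
from h import *
c=optics.calibration('wrist'); im=cv2.imread('pics/w1.png').astype(int)
b,g,r=im[...,0],im[...,1],im[...,2]
for ce,st in blobs((r>70)&(g<r*.25)&(b<r*.3),(280,150,380,230),50):
    x,y,w,h,a=st; print(ce,st,p2w([ce,(x+w/2-.5,y+w/2-.5),(x+w/2-.5,y+h-w/2)],.065,c)); print(30*310/ w)
E
```

```text
[324.601983   196.39235127] [311 181  28  31 706] [[0.51721555 0.26926577 0.065     ]
 [0.5154996  0.26874971 0.065     ]
 [0.51871911 0.2695373  0.065     ]]
332.14285714285717
```

Call:
arm_command:
  deltas: [0, 0, 0, 0, 0, -0.03, 56, 0, 0, 0, 0, 0, -0.07, 56, 0, 0, 0, 0, 0, -0.1, 56, 0, 0, 0, 0, 0, -0.12, 56, 0, 0, 0, 0, 0, -0.135, 56, 0, 0, 0, 0, 0, -0.146, 56, 0, 0, 0, 0, 0, -0.146, 56, 0, 0, 0, 0, 0, -0.146, 40, 0, 0, 0, 0, 0, -0.146, 20, 0, 0, 0, 0, 0, -0.146, 20, 0, 0, 0, 0, 0, -0.146, 20, 0, 0, 0, 0, 0, -0.146, 20, 0, 0, 0, 0, 0, -0.146, 20, 0, 0, 0, 0, 0, -0.146, 20]
  force: 25

```text
clock: 2.95
position: [0.5199, 0.269, 0.0553]
ee_rot: [-0.372, 3.118, 0.001]
force: [0.8, 0.4, 5.6]
width: 0.316
gripper_force: 25.0
```

Call:
arm_command:
  deltas: [0, 0, 0, 0, 0, 0.02, 20, 0, 0, 0, 0, 0, 0.05, 20, 0, 0, 0, 0, 0, 0.09, 20, 0, 0, 0, 0, 0, 0.125, 20, 0, 0, 0, 0.004, -0.03, 0.125, 20, 0, 0, 0, 0.01, -0.07, 0.125, 20, 0, 0, 0, 0.016, -0.11, 0.125, 20, 0, 0, 0, 0.022, -0.15, 0.125, 20, 0, 0, 0, 0.028, -0.19, 0.125, 20, 0, 0, 0, 0.034, -0.23, 0.125, 20, 0, 0, 0, 0.04, -0.27, 0.125, 20, 0, 0, 0, 0.046, -0.31, 0.125, 20, 0, 0, 0, 0.051, -0.335, 0.125, 20, 0, 0, 0, 0.051, -0.345, 0.125, 20, 0, 0, 0, 0.051, -0.345, 0.125, 20, 0, 0, 0, 0.051, -0.345, 0.125, 20, 0, 0, 0, 0.051, -0.345, 0.125, 20]
  force: 25

```text
clock: 4.65
position: [0.5704, -0.074, 0.1796]
ee_rot: [0.377, -3.119, -0.002]
force: [0.4, -0.3, -0.5]
width: 0.318
gripper_force: 25.0
```

```bash
python3 - <<'E'
from h import *
s=sensors.observe(); print(s['clock'],s['position'],s['ee_rot'],s['force'],s['width'])
c=optics.calibration('wrist'); im=optics.get_image('wrist'); cv2.imwrite('pics/w2.png',im)
np.save('c2.npy',np.r_[np.ravel(c['camera_matrix']),np.ravel(c['rvec']),np.ravel(c['tvec'])])
print(w2p([[.571,-.0766,.068],[.498,-.094,.091]],c))
E
```

```text
4.65 [ 0.57037504 -0.07396682  0.17963564] [ 3.76613457e-01 -3.11873549e+00 -1.70960463e-03] [ 0.41280299 -0.29831216 -0.48785262] 0.3181184958090094
[[321.14324986 205.63707607]
 [321.26004525 112.83289345]]
```

View pics/w2.png

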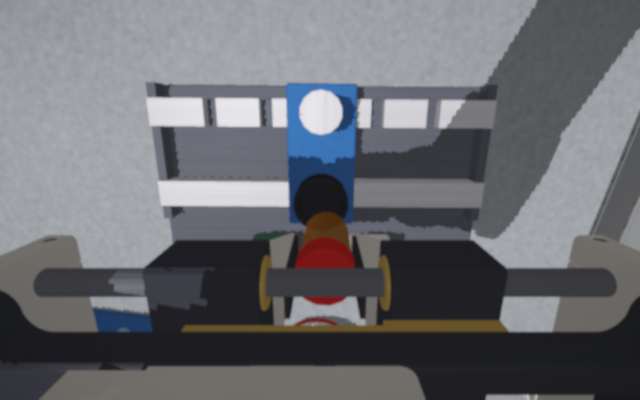

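The wrist view shows the held vial with the cup behind it at about (321,202) and the knob flange at (321,112), as predicted. Next I fit the cup's upper arc.

```bash
python3 - <<'E'
from h import *
from scipy.optimize import least_squares
a=np.load('c2.npy'); c=dict(camera_matrix=a[:9].reshape(3,3),rvec=a[9:12],tvec=a[12:])
im=cv2.imread('pics/w2.png').astype(int); m=(im.max(2)<48)
E=[]
for v in range(176,208,2):
    xs=np.where(m[v,288:356])[0]+288; print(v,xs.min() if len(xs) else None,xs.max() if len(xs) else None)
    if len(xs): E+=[(xs.min()-.5,v),(xs.max()+.5,v)]
W=p2w(E,.068,c)[:,:2]
f=least_squares(lambda p:np.hypot(*(W-p).T)-.0235,[.571,-.076],loss='soft_l1',f_scale=.001)
print(f.x,np.abs(f.fun).mean())
g=im.max(2)>170
for ce,st in blobs(g,(295,85,348,140),200): print('flange',ce,st,p2w(ce,.091,c))
E
```

```text
176 312 329
178 308 334
180 305 336
182 303 339
184 301 341
186 300 341
188 299 342
190 298 343
192 297 344
194 296 345
196 296 346
198 295 346
200 295 346
202 295 346
204 294 346
206 294 347
[ 0.56923032 -0.07747198] 0.0009595379410976826
flange [318.48832759 111.85840031] [ 295   85   53   55 2613] [[ 0.49782497 -0.09605794  0.091     ]]
```

Call:
arm_command:
  deltas: [0, 0, 0, 0, -0.003, -0.02, 20, 0, 0, 0, 0, -0.003, -0.04, 20, 0, 0, 0, 0, -0.003, -0.052, 20, 0, 0, 0, 0, -0.003, -0.052, 20, 0, 0, 0, 0, -0.003, -0.052, 20]
  force: 25

```text
clock: 5.2
position: [0.5707, -0.0787, 0.1281]
ee_rot: [-0.373, 3.119, 0.0]
force: [-0.5, -0.8, -0.4]
width: 0.316
gripper_force: 25.0
```

Call:
arm_command:
  deltas: [0, 0, 0, 0, 0.001, -0.008, 20, 0, 0, 0, 0, 0.001, -0.014, 20, 0, 0, 0, 0, 0.001, -0.02, 20, 0, 0, 0, 0, 0.001, -0.025, 20, 0, 0, 0, 0, 0.001, -0.028, 20, 0, 0, 0, 0, 0.001, -0.029, 20, 0, 0, 0, 0, 0.001, -0.029, 20]
  force: 25

```text
clock: 5.9
position: [0.5705, -0.0782, 0.0987]
ee_rot: [-0.372, 3.119, 0.0]
force: [0.2, 1.1, -0.5]
width: 0.319
gripper_force: 25.0
```

```bash
python3 - <<'E'
from h import *
for i in range(3):
    s=sensors.observe(); print(s['clock'],s['position'],s['force'],s['width'])
    im=optics.get_image('scene')
c=optics.calibration('scene'); u=w2p([.57,-.077,.08],c)[0]; print(u)
x,y=u.astype(int); cv2.imwrite('pics/s2.png',cv2.resize(im[y-50:y+50,x-60:x+60],None,fx=5,fy=5,interpolation=2))
E
```

```text
5.9 [ 0.57054795 -0.0782418   0.09872729] [ 0.24597267  1.06282033 -0.46189925] 0.3186352297355675
5.95 [ 0.57057604 -0.07826925  0.09881855] [ 0.23927548 -0.69928053 -0.72373982] 0.3167050659195559
6.0 [ 0.57061627 -0.07829904  0.0989194 ] [0.3922326  0.12733774 0.21181393] 0.31672956199363816
[309.94118871 192.33277332]
```

View pics/s2.png

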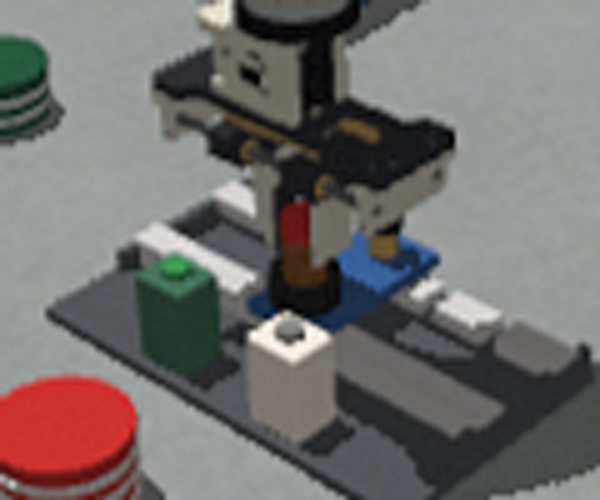

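The scene crop shows the vial inside the cup rim at about (300,270), with the fingers clear of the heads and the knob. Now I lower it until it touches the cup floor.

Call:
arm_command:
  deltas: [0, 0, 0, 0, 0.001, -0.0015, 20, 0, 0, 0, 0, 0.001, -0.003, 20, 0, 0, 0, 0, 0.001, -0.003, 20]
  force: 25

```text
clock: 6.35
position: [0.5718, -0.0775, 0.0979]
ee_rot: [-0.372, 3.116, -0.001]
force: [-4.3, 0.9, 20.3]
width: 0.317
gripper_force: 25.0
```

Call:
arm_command:
  deltas: [0, 0, 0, 0, 0, 0.001, 20, 0, 0, 0, 0, 0, 0.001, 40, 0, 0, 0, 0, 0, 0.001, 56, 0, 0, 0, 0, 0, 0.001, 56, 0, 0, 0, 0, 0, 0.001, 56, 0, 0, 0, 0, 0, 0.001, 56, 0, 0, 0, 0, 0, 0.02, 56, 0, 0, 0, 0, 0, 0.05, 56, 0, 0, 0, -0.02, -0.005, 0.085, 56, 0, 0, 0, -0.05, -0.012, 0.085, 56, 0, 0, 0, -0.073, -0.018, 0.085, 56, 0, 0, 0, -0.073, -0.018, 0.085, 56, 0, 0, 0, -0.073, -0.018, 0.085, 56, 0, 0, 0, -0.073, -0.018, 0.085, 56]

```text
clock: 7.75
position: [0.4984, -0.0949, 0.1808]
ee_rot: [-0.373, 3.119, 0.0]
force: [0.4, -1.0, -0.3]
width: 0.608
gripper_force: 0.0
```

```bash
python3 - <<'E'
from h import *
s=sensors.observe(); print(s['clock'],s['position'],s['ee_rot'],s['force'],s['width'])
R=cv2.Rodrigues(np.array(s['ee_rot']))[0]; print(np.degrees(np.arctan2(R[1,1],R[0,1])))
c=optics.calibration('wrist'); im=optics.get_image('wrist'); t=optics.get_image('top')
g=im.min(2)>150
for ce,st in blobs(g,(250,130,400,260),200): print('flange',ce,st,p2w(ce,.091,c))
print(w2p([.498,-.095,.091],c)); ct=optics.calibration('top'); print(w2p([.5705,-.077,.108],ct))
a=cv2.resize(t[160:270,250:400],(545,400),interpolation=2); cv2.imwrite('pics/w3.png',np.vstack([cv2.resize(im,None,fx=.5,fy=.5),a[:,:320]][:1]+[]) if 0 else cv2.hconcat([cv2.resize(im[60:360,200:440],(240,300)),a[:300]]))
E
```

```text
7.75 [ 0.49837549 -0.09492367  0.18078414] [-3.73026887e-01  3.11866568e+00  1.16571364e-04] [ 0.42712844 -0.95586291 -0.26176176] 0.6079716526264216
103.64160734518845
flange [315.43324176 142.37664835] [ 250  130  150   33 3640] [[ 0.44712719 -0.11418349  0.091     ]]
flange [258.50554324 193.13747228] [250 181  18  26 451] [[ 0.49447346 -0.14758056  0.091     ]]
flange [285.53107345 193.36440678] [279 181  14  26 354] [[ 0.48977074 -0.12754737  0.091     ]]
[[324.49460074 213.03226224]]
[[327.6847575  204.58521249]]
```

View pics/w3.png

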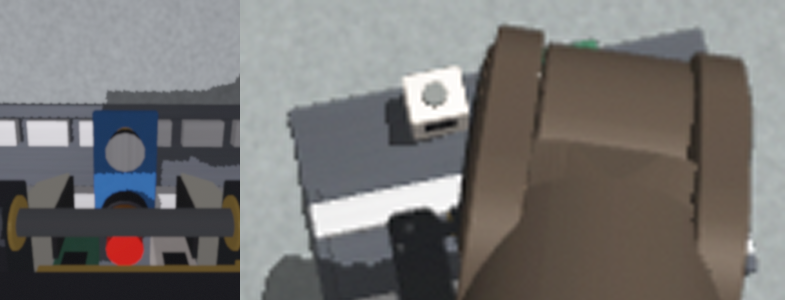

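The flange is at wrist (325,212), as predicted. The red vial stands upright and centred in the cup. Now I go down on the knob.

Call:
arm_command:
  deltas: [0, 0, 0, 0, 0, -0.03, 56, 0, 0, 0, 0, 0, -0.06, 56, 0, 0, 0, 0, 0, -0.085, 56, 0, 0, 0, 0, 0, -0.1, 56, 0, 0, 0, 0, 0, -0.108, 56, 0, 0, 0, 0, 0, -0.111, 56, 0, 0, 0, 0, 0, -0.111, 56, 0, 0, 0, 0, 0, -0.111, 40, 0, 0, 0, 0, 0, -0.111, 15, 0, 0, 0, 0, 0, -0.111, 15, 0, 0, 0, 0, 0, -0.111, 15, 0, 0, 0, 0, 0, -0.111, 15, 0, 0, 0, 0, 0, -0.111, 15, 0, 0, 0, 0, 0, -0.111, 15]
  force: 35

```text
clock: 9.25
position: [0.4977, -0.0952, 0.0701]
ee_rot: [-0.372, 3.119, -0.0]
force: [-0.5, 0.8, 5.3]
width: 0.313
gripper_force: 35.0
```

Call:
arm_command:
  deltas: [0, 0, 0, 0, 0, 0.004, 15, 0, 0, 0, 0, 0, 0.008, 15, 0, 0, 0, 0, 0, 0.012, 15, 0, 0, 0, 0, 0, 0.014, 15, 0, 0, 0, 0, 0, 0.014, 15, 0, 0, 0, 0, 0, 0.014, 15]
  force: 35

```text
clock: 9.85
position: [0.4975, -0.0952, 0.0837]
ee_rot: [-0.372, 3.119, 0.0]
force: [3.0, 0.8, -7.4]
width: 0.314
gripper_force: 35.0
```

Call:
arm_command:
  deltas: [0, 0, 0, 0.001, -0.004, 0, 15, 0, 0, 0, 0.0024, -0.01, 0, 15, 0, 0, 0, 0.0043, -0.018, 0, 15, 0, 0, 0, 0.0062, -0.026, 0, 15, 0, 0, 0, 0.0081, -0.034, 0, 15, 0, 0, 0, 0.01, -0.042, 0, 15, 0, 0, 0, 0.0112, -0.047, 0, 15, 0, 0, 0, 0.0116, -0.0486, 0, 15, 0, 0, 0, 0.0116, -0.0486, 0, 15, 0, 0, 0, 0.0116, -0.0486, 0, 15, 0, 0, 0, 0.0116, -0.0486, 0, 15]
  force: 35

```text
clock: 10.95
position: [0.5091, -0.144, 0.0838]
ee_rot: [-0.372, 3.119, -0.001]
force: [4.4, -0.7, -7.5]
width: 0.313
gripper_force: 35.0
```

Call:
arm_command:
  deltas: [0, 0, 0, 0, 0, -0.003, 15, 0, 0, 0, 0, 0, -0.006, 15, 0, 0, 0, 0, 0, -0.009, 15, 0, 0, 0, 0, 0, -0.012, 15, 0, 0, 0, 0, 0, -0.0138, 15, 0, 0, 0, 0, 0, -0.0138, 15, 0, 0, 0, 0, 0, -0.0138, 15]
  force: 35

```text
clock: 11.65
position: [0.5092, -0.1439, 0.0702]
ee_rot: [-0.372, 3.119, 0.0]
force: [1.6, -0.3, 0.0]
width: 0.313
gripper_force: 35.0
```

Call:
arm_command:
  deltas: [0, 0, 0, 0, 0, -0.0005, 15, 0, 0, 0, 0, 0, -0.001, 15, 0, 0, 0, 0, 0, -0.001, 15]
  force: 35

```text
clock: 11.95
position: [0.5093, -0.1439, 0.07]
ee_rot: [-0.372, 3.119, -0.0]
force: [-1.8, 0.5, 13.0]
width: 0.312
gripper_force: 35.0
```

```bash
python3 - <<'E'
from h import *
for i in range(2):
    s=sensors.observe(); print(s['clock'],s['position'],s['force'],s['width'],s['gripper_force']); im=optics.get_image('scene')
c=optics.calibration('scene'); x,y=w2p([.57,-.1,.06],c)[0].astype(int)
cv2.imwrite('pics/s3.png',cv2.resize(im[y-50:y+50,x-65:x+65],None,fx=6,fy=6,interpolation=2))
E
```

```text
11.95 [ 0.50933931 -0.14389797  0.06996082] [-1.82595668  0.49317408 12.95772842] 0.3116971118487499 35.001237988471985
12.0 [ 0.50934724 -0.1439028   0.06996614] [-1.53125305  0.88715885 12.41040848] 0.3133621063045665 35.00138998031616
```

View pics/s3.png

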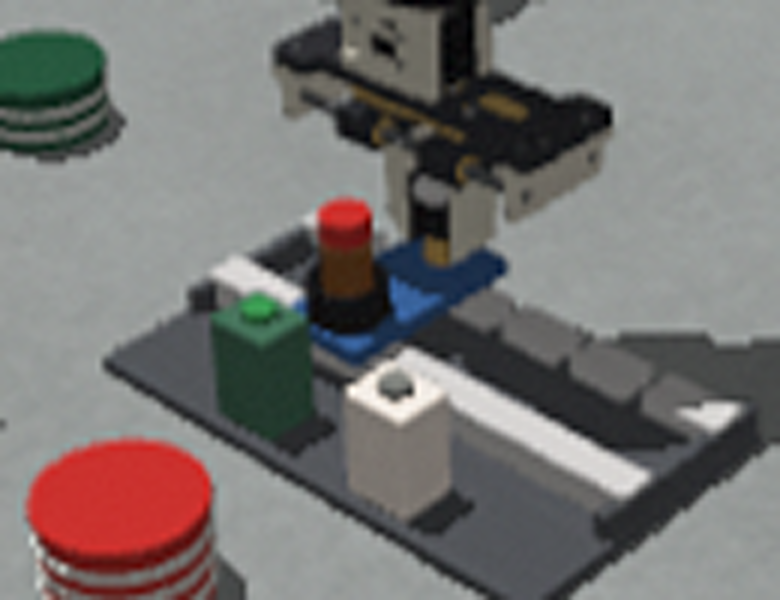

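The scene crop shows the cup with the upright red vial in front of the green head and the fingers on the knob. The TCP is back at its seated height of 0.070, and 13 N pushes back when I press down, so the pin is seated.

```bash
python3 -c "
from cell import arm
print(arm.sign_off())"
```

```text
the job is handed in; nothing more can be done
None
```

I handed the job in at about 12 s: the red vial stands upright in the cup, the carriage is one notch over at the green head, and the gripper still holds the knob with the pin seated.

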